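# Reverse the painted row into the kiln tray

## Task

Move the four gilded porcelain pieces from the wooden board to the kiln tray in reverse order, counting from the handles: the piece nearest the board's handle goes into the seat farthest from the tray's handle, the next into the next seat, and so on, so that the piece farthest from the board's handle ends up nearest the tray's handle. Stand each piece upright in the middle of its seat and let go; no piece may be tipped over on the way.

Things in the scene. Friction and masses are not known exactly. Their poses are not given: they have to be found in the camera images.
- vase: White porcelain bud vase, 82 mm tall, with a slim neck and flared lip; the tallest piece. Foot 34 mm in diameter; belly straight and 40 mm in diameter from 36 to 60 mm above the foot, its widest part and the place to grip (48 mm up). Origin at the centre of its foot, z up along its axis; round, so its yaw does not matter. Stands loose on its cork pad at the start.
- eggcup: White porcelain egg cup, 60 mm tall: round foot 38 mm in diameter, thin stem, bowl straight and 44 mm in diameter from 34 to 60 mm above the foot (grip it 46 mm up); its top is a flat grey disc (the hollow) within a white rim. Origin at the centre of its foot, z up along its axis; round, so its yaw does not matter. Stands loose on its cork pad at the start.
- shaker: White porcelain salt shaker, 70 mm tall: a plain cylinder 35 mm in diameter up to 52 mm, with a domed top (grip it 38 mm up). Origin at the centre of its foot, z up along its axis; round, so its yaw does not matter. Stands loose on its cork pad at the start.
- pot: White porcelain lidded pot, the squattest and widest piece: straight body 50 mm in diameter from 12 to 44 mm above the foot (grip it 34 mm up), domed lid with a small knob, 64 mm tall in all; foot 36 mm in diameter. Origin at the centre of its foot, z up along its axis; round, so its yaw does not matter. Stands loose on its cork pad at the start.
- board: Painter's wooden board, 280 x 75 x 16 mm, fixed, with a flat wooden handle (30 mm wide, sticks out 55 mm) at its -x end. Origin at the centre of its underside, on the table; x along the row, away from its handle. Four cork pads in a row at x = -102, -34, +34, +102 mm, y = 0; top of the pads 19 mm above the table.
- tray: Pale beige kiln tray with darker ribs, 280 x 75 mm, fixed, with a steel loop handle (sticks out 50 mm) at its -x end. Origin at the centre of its underside, on the table; x along the row, away from its handle. Four open seats, centres at x = -102, -34, +34, +102 mm, y = 0; each 64 x 64 mm inside, floor 14 mm above the table, bounded by ribs 4 mm thick and 6 mm higher than the floor.
- pad_vase: Thin square cork pad, 56 x 56 x 3 mm, fixed on the wooden board; the one on which the bud vase stands at the start (the four pads look alike). It stays there, so it marks the bud vase's place in the starting row. Origin at the centre of its underside, 16 mm above the table; its axes are parallel to the board's.
- pad_eggcup: Thin square cork pad, 56 x 56 x 3 mm, fixed on the wooden board; the one on which the egg cup stands at the start (the four pads look alike). It stays there, so it marks the egg cup's place in the starting row. Origin at the centre of its underside, 16 mm above the table; its axes are parallel to the board's.
- pad_shaker: Thin square cork pad, 56 x 56 x 3 mm, fixed on the wooden board; the one on which the salt shaker stands at the start (the four pads look alike). It stays there, so it marks the salt shaker's place in the starting row. Origin at the centre of its underside, 16 mm above the table; its axes are parallel to the board's.
- pad_pot: Thin square cork pad, 56 x 56 x 3 mm, fixed on the wooden board; the one on which the lidded pot stands at the start (the four pads look alike). It stays there, so it marks the lidded pot's place in the starting row. Origin at the centre of its underside, 16 mm above the table; its axes are parallel to the board's.

How it is judged:
At the end, for the whole second after the job is handed in: Each piece stands released and at rest in the tray seat that mirrors its starting place on the board (board place at x goes to the tray seat at -x), within 15 mm of the seat's centre along each tray axis, its foot on the seat floor (within 4 mm), upright within 0.1 rad (((x of pad_vase in the frame of board between -0.122 and -0.082 m and x of vase in the frame of tray between 0.087 and 0.117 m) or (x of pad_vase in the frame of board between -0.054 and -0.014 m and x of vase in the frame of tray between 0.019 and 0.049 m) or (x of pad_vase in the frame of board between 0.014 and 0.054 m and x of vase in the frame of tray between -0.049 and -0.019 m) or (x of pad_vase in the frame of board between 0.082 and 0.122 m and x of vase in the frame of tray between -0.117 and -0.087 m)) and y of vase in the frame of tray between -0.015 and 0.015 m and z of vase in the frame of tray between 0.01 and 0.018 m and angle between each of vase, eggcup, shaker, pot's own z axis and vertical below 0.1 rad and linear speed of each of vase, eggcup, shaker, pot below 0.02 m/s and angular speed of each of vase, eggcup, shaker, pot below 0.2 rad/s and contact force between each of vase, eggcup, shaker, pot and the fingers below 0.1 N and ((x of pad_eggcup in the frame of board between -0.122 and -0.082 m and x of eggcup in the frame of tray between 0.087 and 0.117 m) or (x of pad_eggcup in the frame of board between -0.054 and -0.014 m and x of eggcup in the frame of tray between 0.019 and 0.049 m) or (x of pad_eggcup in the frame of board between 0.014 and 0.054 m and x of eggcup in the frame of tray between -0.049 and -0.019 m) or (x of pad_eggcup in the frame of board between 0.082 and 0.122 m and x of eggcup in the frame of tray between -0.117 and -0.087 m)) and y of eggcup in the frame of tray between -0.015 and 0.015 m and z of eggcup in the frame of tray between 0.01 and 0.018 m and ((x of pad_shaker in the frame of board between -0.122 and -0.082 m and x of shaker in the frame of tray between 0.087 and 0.117 m) or (x of pad_shaker in the frame of board between -0.054 and -0.014 m and x of shaker in the frame of tray between 0.019 and 0.049 m) or (x of pad_shaker in the frame of board between 0.014 and 0.054 m and x of shaker in the frame of tray between -0.049 and -0.019 m) or (x of pad_shaker in the frame of board between 0.082 and 0.122 m and x of shaker in the frame of tray between -0.117 and -0.087 m)) and y of shaker in the frame of tray between -0.015 and 0.015 m and z of shaker in the frame of tray between 0.01 and 0.018 m and ((x of pad_pot in the frame of board between -0.122 and -0.082 m and x of pot in the frame of tray between 0.087 and 0.117 m) or (x of pad_pot in the frame of board between -0.054 and -0.014 m and x of pot in the frame of tray between 0.019 and 0.049 m) or (x of pad_pot in the frame of board between 0.014 and 0.054 m and x of pot in the frame of tray between -0.049 and -0.019 m) or (x of pad_pot in the frame of board between 0.082 and 0.122 m and x of pot in the frame of tray between -0.117 and -0.087 m)) and y of pot in the frame of tray between -0.015 and 0.015 m and z of pot in the frame of tray between 0.01 and 0.018 m); the robot touches nothing.
It fails at once if the bud vase is tipped over (more than 0.8 rad from upright) (angle between vase's own z axis and vertical above 0.8 rad).
It fails at once if the egg cup is tipped over (more than 0.8 rad from upright) (angle between eggcup's own z axis and vertical above 0.8 rad).
It fails at once if the salt shaker is tipped over (more than 0.8 rad from upright) (angle between shaker's own z axis and vertical above 0.8 rad).
It fails at once if the lidded pot is tipped over (more than 0.8 rad from upright) (angle between pot's own z axis and vertical above 0.8 rad).
It also fails if it takes over 120 s, if anything falls off the work surface, if the arm or the gripper's body presses on something with over 40 N, if the wrist force passes 120 N, or if a joint passes its speed limit or range.

## Robot

A 6-joint arm with a two-finger parallel gripper is mounted at the origin on the work surface. World frame = base frame: x ahead of the robot, y to its left, z up, the work surface at z = 0. Lengths are in m, angles in rad, forces in N, time in s.
With the tool pointing down it reaches from about 0.35 to 0.975 m from the base axis. Payload 4.9 kg.
Tool frame: the origin (TCP) lies midway between the tips of the shut fingers; the grasp point (between the pads) lies 19 mm behind it; z points along the fingers, y is the line along which they close (so a half turn about z gives the same grasp; the last joint's range is limited). The gripper opens to 85 mm and grips with 20 to 120 N. Pads are 22 mm wide; open, the fingers measure 114 mm over their backs; the gripper's body (76 mm by 85 mm) begins 54 mm behind the grasp point. The pads swing forward as they close: fully open they stand 13 mm farther back than shut.
Start: joints at [1.089, 0.053, 1.613, -0, 1.476, -0.119], TCP at [0.222, 0.584, 0.231] pointing down, gripper open.
Joint ranges: [-3.01, 3.01], [-1.01, 2.22], [0.06, 2.58], [-1.02, 4.17], [0.09, 2.62], [-3.14, 3.14]. Speed limits (rad/s): [2.57, 2.57, 3.14, 3.14, 3.14, 3.14].

## Interface

Orientations are given as a unit quaternion [w, x, y, z].
In Python, from plant import manip gives the robot as it stands.
- The arm moves only by the tool shift_gripper, called after "Emit:" as name(argument=value, ...), one argument or row to a line, values as JSON. Schema: {"type":"object","properties":{"rows":{"type":"string"},"only":{"type":"string"},"quiet":{"type":"boolean"},"lines":{"type":"string"}},"required":["rows"],"additionalProperties":false}. rows is a string of 1 to 5 rows, parted by semicolons, with the numbers parted by commas; each row has 7 numbers: the opening from 0.0 (shut) to 1.0 (fully open), then dx, dy, dz in shares of 0.25 m (1.0 is 0.25 m), then a rotation vector rx, ry, rz in parts of the range, where 1.0 means 2 rad; each row shifts and turns the commanded pose from where the row before left it, along the tool's axes as they then stand; what a row does not reach is not made up. A row lasts 1/8 s, in which the tool goes at most 0.0625 m and 0.188 rad, less where a joint would pass 70% of its speed; a pose out of reach is approached as far as the arm can. The fingers move at their own pace and stop on an object; the grip force is fixed at half the most. Time passes only in rows, so rows that do not move let the fingers close. The tool returns the time, the measured TCP pose, the force, the opening and the grip force at its end. only (a regular expression) keeps the lines of the reply that match it, lines (a string "A,B") keeps lines A to B, and quiet returns only ok. A shift or turn number past 1, either way, is cut back to 1. Input that does not fit is refused with a message, and nothing moves.
- manip.state(): the state, without advancing time (a new reading comes with each control period).
- manip.grab_frame(name): name is "side" or "top" or "wrist"; returns the picture (420x560x3 uint8, red, green, blue); there is no depth.
- manip.camera_params(name): a dict with "intrinsics" (3x3 intrinsics, pixels), "xyz" and "orientation" of the camera in the world. Camera axes: x right, y down, z forward; pixel columns grow to the right and rows downward; lengths in m; the calibration is good to about 2 mm. The wrist camera is an equidistant fisheye: a pixel r from the principal point sees the ray r / f radians off the axis. A picture is of the moment at which its call begins: read the wrist's pose just before it. camera_params takes no time and is no camera call; for the wrist camera it gives the pose at the moment of the call.
- manip.job_done(): hands the job in; it is judged then, once.
The state is a dict: "time": time; "joint_pos": joint angles; "joint_vel": joint speeds; "joint_efforts": joint torques, N m; "tool_pos": TCP position; "tool_rot": TCP orientation; "contact_force": force on the tool from outside, world axes, zero at the start; "ft_torque": the same for the moment, N m; "gripper_width": opening from 0.0 (shut) to 1.0 (fully open); "grasp_force": force on a finger pad.
Only numpy, scipy, OpenCV 4.12 (cv2) and the standard library are available. Lean on these libraries where they do the work, as an engineer would, in place of code of your own. Each camera call takes 0.05 s, during which the arm holds its last target. There are 200 camera calls.

## Working session

There is one attempt and no reset: what is moved stays moved. The work goes in short steps, Python scripts to look and compute and a tool call to move; the robot and the scene stay as the last step left them, time stands still between calls to the robot, and variables do not carry over. Pictures are saved under pics/ and viewed, at most 14 in all, crops included, and the job is handed in when it is done.

```bash
ls; mkdir -p pics
```

Run:
```python
from plant import manip
import cv2
s=manip.state();print(s['time'],s['tool_pos'],s['tool_rot'],s['gripper_width'])
for n in('top','side'):
    cv2.imwrite(f'pics/{n}0.png',manip.grab_frame(n)[:,:,::-1]);print(n,manip.camera_params(n))
```

```text
pics
plant.py
0.0 [0.22153705 0.58376829 0.23007028] [-2.99592872e-04  1.80425274e-01  9.83588182e-01 -9.59146458e-04] 1.0016905707918347
top {'intrinsics': array([[416.89569903,   0.        , 275.98629536],
       [  0.        , 416.89569903, 210.47484481],
       [  0.        ,   0.        ,   1.        ]]), 'xyz': array([0.49478599, 0.00097184, 0.8068557 ]), 'orientation': array([-0.01674135,  0.71302847, -0.70035503,  0.02851238])}
side {'intrinsics': array([[469.03403889,   0.        , 277.956314  ],
       [  0.        , 469.03403889, 206.38937952],
       [  0.        ,   0.        ,   1.        ]]), 'xyz': array([ 0.29657736, -0.52602353,  0.48124004]), 'orientation': array([-0.42272552,  0.87960437, -0.1943693 ,  0.09909526])}
```

View pics/top0.png

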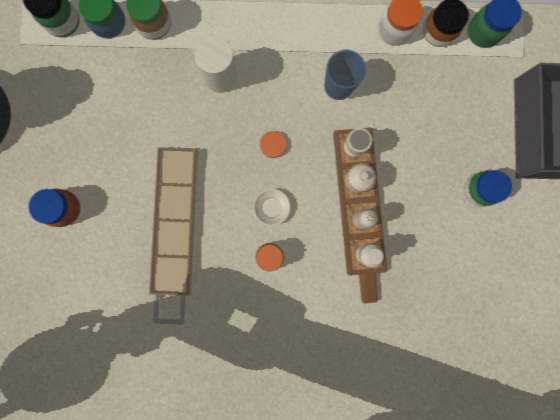

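View pics/side0.png

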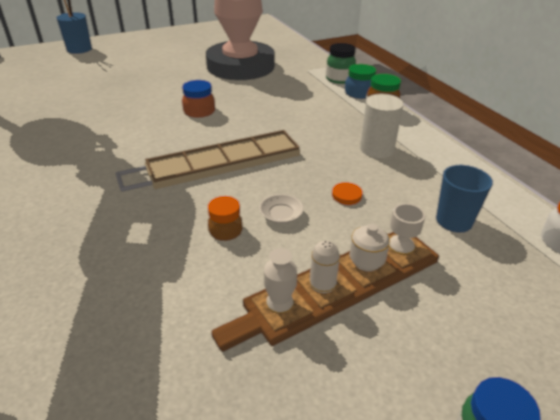

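The top view shows the tray at left with its handle down at (170,310). The board is at right with its handle down at (368,290). From the board's handle, the order is vase, shaker, pot, egg cup. I'll enlarge both, transposed.

Run:
```python
import cv2,numpy as np
im=cv2.imread('pics/top0.png')
o=[]
for u0 in(140,325):
    c=im[125:315,u0:u0+70].transpose(1,0,2)
    c=cv2.resize(c,None,fx=4,fy=4,interpolation=cv2.INTER_CUBIC)
    for v in range(0,190,10): cv2.line(c,(v*4,0),(v*4,8 if (v+125)%50 else 20),(0,0,255),1)
    for u in range(0,70,10): cv2.line(c,(0,u*4),(8,u*4),(0,0,255),1)
    o.append(c)
cv2.imwrite('pics/crop0.png',np.vstack(o))
```

```text
(no output)
```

View pics/crop0.png

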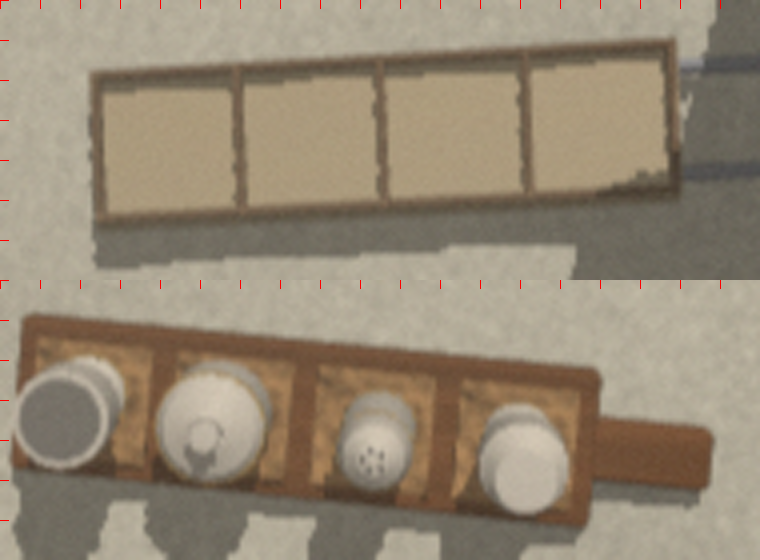

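The crop shows the tray's rim corners at about (92,73), (675,40), (680,197), (98,222). The board's top corners are at (25,315), (600,370), (588,525), (15,468). Piece tops: egg cup rim (62,420), pot knob (204,435), shaker top (373,458), vase lip (526,480).

Create h.py:
```python
from plant import manip
import numpy as np, cv2
from scipy.spatial.transform import Rotation as R
def rot(q): return R.from_quat(np.r_[q[1:],q[0]])
def px2w(cam,uv,z):
    p=manip.camera_params(cam);d=rot(p['orientation']).apply(np.linalg.inv(p['intrinsics'])@[*uv,1])
    return p['xyz']+d*(z-p['xyz'][2])/d[2]
def tool(): # state, remaining helper
    s=manip.state();return np.array(s['tool_pos']),rot(s['tool_rot'])
def to(target,yaw):
    """tool-axis shift to target with tool pointing down, closing line (tool y) at yaw (mod pi)"""
    p,r=tool();y=np.array([np.cos(yaw),np.sin(yaw),0]);
    if y@r.apply([0,1,0])<0:y=-y
    z=np.array([0,0,-1.]);g=R.from_matrix(np.c_[np.cross(y,z),y,z])
    print('rotvec',(r.inv()*g).as_rotvec().round(3),'| shift in goal axes',g.inv().apply(target-p).round(4),'| in current axes',r.inv().apply(target-p).round(4))
```

Run:
```python
from h import *
T=lambda X,Y,z:px2w('top',(140+Y/4,125+X/4),z)
B=lambda X,Y,z:px2w('top',(325+(Y-280)/4,125+X/4),z)
def fit(c,f,z):
    w=np.array([f(*p,z) for p in c]); o=w.mean(0); x=w[[0,3]].mean(0)-w[[1,2]].mean(0); y=w[[0,1]].mean(0)-w[[3,2]].mean(0)
    print('c',o,'len',np.hypot(*x[:2]),np.hypot(*y[:2]),'yaw',np.arctan2(x[1],x[0]),np.arctan2(y[1],y[0])-np.pi/2); return o,np.arctan2(x[1],x[0])
t=fit([(92,73),(675,40),(680,197),(98,222)],T,.02)
b=fit([(25,315),(600,370),(588,525),(15,468)],B,.016)
for n,(o,a) in(('tray',t),('board',b)):
    for x in(-.102,-.034,.034,.102): print(n,x,(o[:2]+x*np.array([np.cos(a),np.sin(a)])).round(4))
for n,X,Y,z in(('egg',62,420,.079),('pot',204,435,.082),('shk',373,458,.087),('vase',526,480,.101)):
    print(n,B(X,Y,z).round(4))
```

```text
c [0.52242419 0.18106857 0.02      ] len 0.27411906280861986 0.07170424141620818 yaw -0.016496658990119286 -0.018150845855280595
c [ 0.56674238 -0.17160937  0.016     ] len 0.27604679087669115 0.07408269332311933 yaw 0.10189098844959746 0.08998841637705968
tray -0.102 [0.4204 0.1828]
tray -0.034 [0.4884 0.1816]
tray 0.034 [0.5564 0.1805]
tray 0.102 [0.6244 0.1794]
board -0.102 [ 0.4653 -0.182 ]
board -0.034 [ 0.5329 -0.1751]
board 0.034 [ 0.6006 -0.1682]
board 0.102 [ 0.6682 -0.1612]
egg [ 0.6687 -0.1577  0.079 ]
pot [ 0.6049 -0.1639  0.082 ]
shk [ 0.5305 -0.1731  0.087 ]
vase [ 0.4652 -0.1793  0.101 ]
```

The measured sizes match, and each piece top lies within about 4 mm of its pad. So the vase goes to seat +102, the shaker to +34, the pot to -34 and the egg cup to -102. I'll grip across the row.

```bash
python3 -c "
from h import *
to(np.array([.465,-.180,.23]),.096+np.pi/2)"
```

```text
rotvec [-0.002 -0.001 -0.459] | shift in goal axes [-1.691e-01 -7.836e-01  2.000e-04] | in current axes [-0.4987 -0.6277  0.0012]
```

The manual's scale: shifts go in shares of 0.25 m and turns go in shares of 2 rad. Converting my numbers, -0.056 m / 0.25 = -0.224, -0.012 m / 0.25 = -0.048, -0.153 rad / 2 = -0.0765.

Emit:
shift_gripper(
  rows="1,0,0,0,0,0,-0.0765;1,0,0,0,0,0,-0.0765;1,0,0,0,0,0,-0.0765;1,-0.048,-0.224,0,0,0,0;1,-0.048,-0.224,0,0,0,0",
)

```text
time: 0.72
tool_pos: [0.2564, 0.4738, 0.2304]
tool_rot: [-0.0, -0.049, 0.999, -0.001]
contact_force: [-0.0, 0.6, 0.2]
gripper_width: 1.003
grasp_force: 0.0
```

Emit:
shift_gripper(
  rows="1,-0.048,-0.224,0,0,0,0;1,-0.048,-0.224,0,0,0,0;1,-0.048,-0.224,0,0,0,0;1,-0.048,-0.224,0,0,0,0;1,-0.048,-0.224,0,0,0,0",
)

```text
time: 1.35
tool_pos: [0.343, 0.2005, 0.2309]
tool_rot: [0.0, -0.048, 0.999, -0.0]
contact_force: [0.9, -0.4, 0.5]
gripper_width: 0.999
grasp_force: 0.0
```

Emit:
shift_gripper(
  rows="1,-0.048,-0.224,0,0,0,0;1,-0.048,-0.224,0,0,0,0;1,-0.048,-0.224,0,0,0,0;1,-0.048,-0.224,0,0,0,0;1,-0.048,-0.224,0,0,0,0",
)

```text
time: 1.98
tool_pos: [0.4297, -0.0727, 0.2311]
tool_rot: [0.0, -0.048, 0.999, 0.0]
contact_force: [0.1, -0.2, 1.5]
gripper_width: 0.997
grasp_force: 0.0
```

```bash
python3 -c "
from h import *
to(np.array([.465,-.180,.13]),.096+np.pi/2)"
```

```text
rotvec [ 0.  0. -0.] | shift in goal axes [-0.0249 -0.1102  0.1011] | in current axes [-0.0249 -0.1102  0.1011]
```

Scaled: -0.055 m / 0.25 = -0.22, 0.045 m / 0.25 = 0.18.

Emit:
shift_gripper(
  rows="1,-0.05,-0.22,0,0,0,0;1,-0.05,-0.22,0,0,0,0;1,0,0,0.18,0,0,0;1,0,0,0.18,0,0,0;1,0,0,0,0,0,0",
)

```text
time: 2.6
tool_pos: [0.462, -0.1763, 0.1366]
tool_rot: [-0.004, -0.048, 0.999, 0.003]
contact_force: [-0.7, -0.6, 0.8]
gripper_width: 1.001
grasp_force: 0.0
```

Run:
```python
from h import *
to(np.array([.465,-.180,.044]),.096+np.pi/2)
w=manip.camera_params('wrist');print(w)
a=manip.grab_frame('wrist');b=manip.grab_frame('side')
cv2.imwrite('pics/a1.png',np.vstack([cv2.resize(a,(800,600))])[:,:,::-1])
```

```text
rotvec [ 0.006 -0.008 -0.   ] | shift in goal axes [-0.0026 -0.004   0.0926] | in current axes [-0.0034 -0.0045  0.0925]
{'intrinsics': array([[325.1922621 ,   0.        , 280.15027825],
       [  0.        , 325.1922621 , 211.99611849],
       [  0.        ,   0.        ,   1.        ]]), 'xyz': array([ 0.37974353, -0.18550037,  0.27958374]), 'orientation': array([0.10652576, 0.66365171, 0.73044245, 0.12113012])}
```

View pics/a1.png

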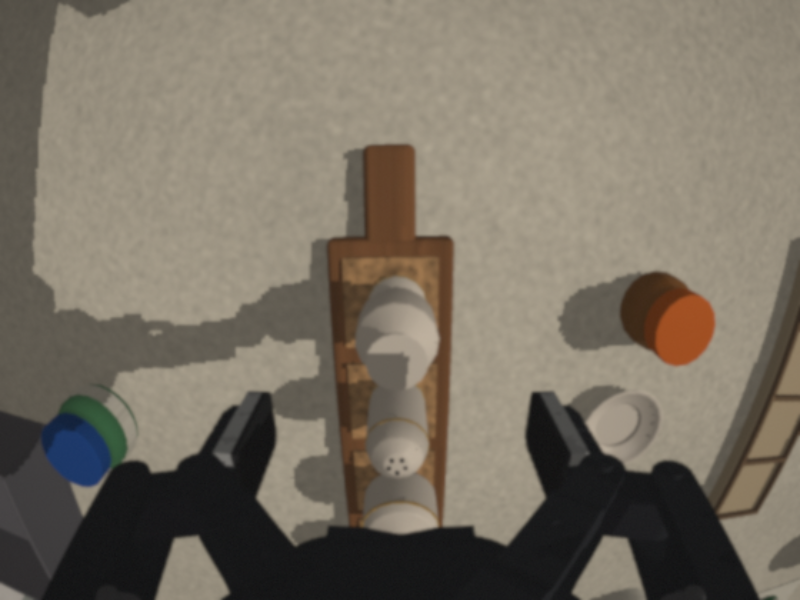

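The wrist view shows the vase lip at about (397,358), with belly edges at 356 and 438. It sits between the fingertips at 270 and 528, so it is nearly centred. I'll cross-check with the wrist camera's calibration.

Add to h.py:
```python
def wr2w(p,uv,z):
    K=p['intrinsics'];v=np.array([uv[0]-K[0,2],uv[1]-K[1,2]]);r=np.hypot(*v);t=r/K[0,0]
    d=rot(p['orientation']).apply(np.r_[np.sin(t)*v/r,np.cos(t)]);return p['xyz']+d*(z-p['xyz'][2])/d[2]
```

Run:
```python
from h import *
p=manip.camera_params('wrist')
for n,X,Y,z in(('lip',397,360,.101),('bellyL',356,340,.079),('bellyR',438,336,.079),('shk',397,462,.087),('boardL',330,240,.016),('boardR',452,240,.016)): print(n,wr2w(p,(X*.7,Y*.7),z).round(4))
to(np.array([.465,-.180,.044]),.096+np.pi/2)
```

```text
lip [ 0.4713 -0.1792  0.101 ]
bellyL [ 0.4733 -0.1991  0.079 ]
bellyR [ 0.4674 -0.1599  0.079 ]
shk [ 0.5391 -0.1729  0.087 ]
boardL [ 0.4389 -0.2228  0.016 ]
boardR [ 0.432 -0.151  0.016]
rotvec [-0.  0.  0.] | shift in goal axes [ 0.0005 -0.0021  0.098 ] | in current axes [ 0.0005 -0.0021  0.098 ]
```

Run:
```python
from h import *
p=manip.camera_params('wrist');print(p['xyz'])
p['xyz']=np.array([.37974353,-.18550037,.27958374]);p['orientation']=np.array([0.10652576, 0.66365171, 0.73044245, 0.12113012])
for n,X,Y,z in(('lip',397,360,.101),('shk',397,462,.087),('boardL',330,240,.016),('boardR',452,240,.016)): print(n,wr2w(p,(X*.7,Y*.7),z).round(4))
```

```text
[ 0.38180048 -0.1864017   0.28430976]
lip [ 0.465  -0.1777  0.101 ]
shk [ 0.5306 -0.1716  0.087 ]
boardL [ 0.4333 -0.2198  0.016 ]
boardR [ 0.4267 -0.1495  0.016 ]
```

With the pose from the picture's own moment, both cameras agree within 2 mm: vase at (.465,-.179), shaker at (.5305,-.1725). I'll lower and grip.

Scaled: 0.049 m / 0.25 = 0.196, -0.001 m / 0.25 = -0.004.

Emit:
shift_gripper(
  rows="1,0,-0.004,0.196,0,0,0;1,0,0,0.196,0,0,0;1,0,0,0,0,0,0;0,0,0,0,0,0,0;0,0,0,0,0,0,0",
)

```text
time: 3.32
tool_pos: [0.4676, -0.1801, 0.0468]
tool_rot: [0.003, -0.048, 0.999, -0.002]
contact_force: [1.6, -0.2, -0.3]
gripper_width: 0.601
grasp_force: 0.0
```

Emit:
shift_gripper(
  rows="0,0,0,0,0,0,0;0,0,0,0,0,0,0;0,0,0,0,0,0,0;0,0,0,0,0,0,0",
)

```text
time: 3.82
tool_pos: [0.4671, -0.1797, 0.0463]
tool_rot: [0.002, -0.048, 0.999, -0.001]
contact_force: [-0.4, 1.2, 7.4]
gripper_width: 0.45
grasp_force: 59.7
```

Scaled: -0.045 m / 0.25 = -0.18, -0.02 m / 0.25 = -0.08.

Emit:
shift_gripper(
  rows="0,0,0,-0.08,0,0,0;0,0,0,-0.18,0,0,0;0,0,0,-0.18,0,0,0;0,0,0,-0.18,0,0,0;0,0,0,0,0,0,0",
)

```text
time: 4.45
tool_pos: [0.4679, -0.1803, 0.2047]
tool_rot: [0.005, -0.048, 0.999, -0.003]
contact_force: [0.1, -0.6, -0.2]
gripper_width: 0.449
grasp_force: 60.3
```

Run:
```python
from h import *
to(np.array([.626,.180,.20]),-.017+np.pi/2)
cv2.imwrite('pics/s2.png',manip.grab_frame('side')[:,:,::-1])
```

```text
rotvec [-0.006  0.01   0.113] | shift in goal axes [-0.1519  0.363   0.0047] | in current axes [-0.1919  0.3435  0.0043]
```

View pics/s2.png

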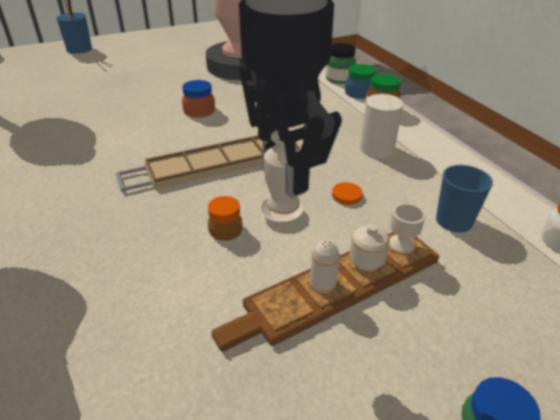

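The vase is held upright at about (283,180), clear of the board, and the other pieces still stand. On to the tray.

Scaled: 0.052 m / 0.25 = 0.208, -0.022 m / 0.25 = -0.088, 0.113 rad / 2 = 0.0565.

Emit:
shift_gripper(
  rows="0,0,0,0,0,0,0.0565;0,-0.088,0.208,0,0,0,0;0,-0.088,0.208,0,0,0,0;0,-0.088,0.208,0,0,0,0;0,-0.088,0.208,0,0,0,0",
)

```text
time: 5.12
tool_pos: [0.5563, 0.0294, 0.1967]
tool_rot: [-0.001, 0.008, 1.0, -0.0]
contact_force: [0.3, 0.0, -1.3]
gripper_width: 0.451
grasp_force: 60.4
```

Emit:
shift_gripper(
  rows="0,-0.088,0.208,0,0,0,0;0,-0.088,0.208,0,0,0,0;0,-0.08,0.204,0,0,0,0;0,0,0,0,0,0,0;0,0,0,0,0,0,0",
)

```text
time: 5.75
tool_pos: [0.6224, 0.1813, 0.1966]
tool_rot: [-0.001, 0.008, 1.0, -0.0]
contact_force: [-0.7, -0.0, -1.3]
gripper_width: 0.455
grasp_force: 60.5
```

```bash
python3 -c "
from h import *
to(np.array([.626,.180,.042]),-.017+np.pi/2)"
```

```text
rotvec [-0.001 -0.003  0.001] | shift in goal axes [-0.0036 -0.0013  0.1546] | in current axes [-0.004  -0.0011  0.1546]
```

Scaled: 0.05 m / 0.25 = 0.2, 0.035 m / 0.25 = 0.14.

Emit:
shift_gripper(
  rows="0,-0.012,-0.004,0.2,0,0,0;0,0,0,0.2,0,0,0;0,0,0,0.14,0,0,0;0,0,0,0.058,0,0,0;0,0,0,0,0,0,0",
)

```text
time: 6.38
tool_pos: [0.6256, 0.1796, 0.0481]
tool_rot: [-0.001, 0.009, 1.0, -0.0]
contact_force: [-0.3, 0.2, -1.6]
gripper_width: 0.451
grasp_force: 60.5
```

Emit:
shift_gripper(
  rows="0,0,0,0,0,0,0;0,0,0,0,0,0,0",
)

```text
time: 6.62
tool_pos: [0.6278, 0.1807, 0.0511]
tool_rot: [0.002, 0.008, 1.0, 0.0]
contact_force: [0.1, -0.5, 0.2]
gripper_width: 0.447
grasp_force: 60.5
```

Scaled: 0.004 m / 0.25 = 0.016.

Emit:
shift_gripper(
  rows="0,0,0,0.016,0,0,0;0,0,0,0,0,0,0;0,0,0,0,0,0,0",
)

```text
time: 7.0
tool_pos: [0.6262, 0.1805, 0.0447]
tool_rot: [-0.0, 0.008, 1.0, -0.0]
contact_force: [0.8, -0.4, -1.1]
gripper_width: 0.449
grasp_force: 60.5
```

Emit:
shift_gripper(
  rows="0,0,0,0.008,0,0,0;0,0,0,0,0,0,0;0,0,0,0,0,0,0",
)

```text
time: 7.38
tool_pos: [0.6262, 0.1805, 0.0427]
tool_rot: [-0.0, 0.008, 1.0, -0.0]
contact_force: [1.3, -1.1, -0.4]
gripper_width: 0.449
grasp_force: 60.5
```

Scaled: 0.0015 m / 0.25 = 0.006.

Emit:
shift_gripper(
  rows="0,0,0,0.006,0,0,0;0,0,0,0,0,0,0;0.7,0,0,0,0,0,0;1,0,0,0,0,0,0;1,0,0,0,0,0,0",
)

```text
time: 8.0
tool_pos: [0.6263, 0.1805, 0.0413]
tool_rot: [0.0, 0.008, 1.0, -0.0]
contact_force: [-0.2, -0.9, 0.1]
gripper_width: 0.997
grasp_force: 0.0
```

Emit:
shift_gripper(
  rows="1,0,0,0,0,0,0;1,0,0,0,0,0,0;1,0,0,0,0,0,0",
)

```text
time: 8.38
tool_pos: [0.6263, 0.1805, 0.0413]
tool_rot: [0.0, 0.008, 1.0, 0.0]
contact_force: [-0.2, 0.1, 0.0]
gripper_width: 0.999
grasp_force: 0.0
```

Scaled: -0.05 m / 0.25 = -0.2.

Emit:
shift_gripper(
  rows="1,0,0,-0.2,0,0,0;1,0,0,-0.2,0,0,0;1,0,0,-0.2,0,0,0;1,0,0,0,0,0,0",
)

```text
time: 8.88
tool_pos: [0.6295, 0.1811, 0.1983]
tool_rot: [0.006, 0.008, 1.0, 0.001]
contact_force: [0.1, -0.5, -0.2]
gripper_width: 0.997
grasp_force: 0.0
```

Run:
```python
from h import *
to(np.array([.5305,-.1725,.15]),.096+np.pi/2)
print(manip.camera_params('wrist')); cv2.imwrite('pics/w3.png',manip.grab_frame('wrist')[:,:,::-1])
```

```text
rotvec [ 0.001  0.011 -0.113] | shift in goal axes [ 0.1325 -0.3425  0.0483] | in current axes [ 0.0936 -0.3553  0.0465]
{'intrinsics': array([[325.1922621 ,   0.        , 280.15027825],
       [  0.        , 325.1922621 , 211.99611849],
       [  0.        ,   0.        ,   1.        ]]), 'xyz': array([0.54404893, 0.18175196, 0.33961472]), 'orientation': array([0.12118758, 0.70233906, 0.69104005, 0.12040379])}
```

View pics/w3.png

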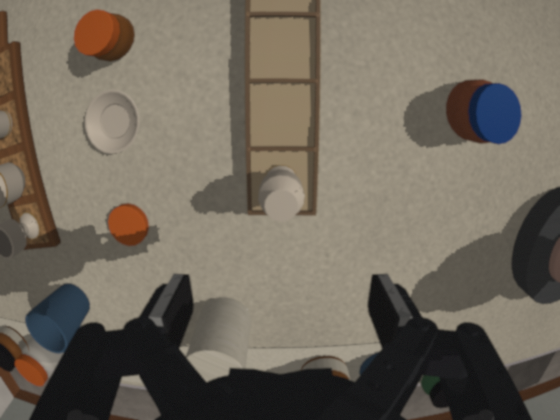

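The vase stands in the last seat, lip at about (280,204). The tray's far corners are at (248,214) and (316,214), and the seat's inner rib is at row 148.

Run:
```python
from h import *
p=manip.camera_params('wrist');p['xyz']=np.array([0.54404893, 0.18175196, 0.33961472]);p['orientation']=np.array([0.12118758, 0.70233906, 0.69104005, 0.12040379])
for n,u,v,z in(('lip',280,204,.096),('cL',248,214,.02),('cR',316,214,.02),('rib',282,148,.02),('rib0',282,80,.02)): print(n,wr2w(p,(u,v),z).round(4))
```

```text
lip [0.6244 0.1808 0.096 ]
cL [0.66   0.1467 0.02  ]
cR [0.6612 0.2181 0.02  ]
rib [0.5913 0.1833 0.02  ]
rib0 [0.5241 0.1844 0.02  ]
```

Scaled: -0.057 m / 0.25 = -0.228, 0.022 m / 0.25 = 0.088, -0.113 rad / 2 = -0.0565.

Emit:
shift_gripper(
  rows="1,0,0,0,0,0,-0.0565;1,0.088,-0.228,0,0,0,0;1,0.088,-0.228,0,0,0,0;1,0.088,-0.228,0,0,0,0;1,0.088,-0.228,0,0,0,0",
)

```text
time: 9.55
tool_pos: [0.5587, -0.0563, 0.1889]
tool_rot: [-0.002, -0.048, 0.999, 0.0]
contact_force: [0.7, -0.4, 0.3]
gripper_width: 0.999
grasp_force: 0.0
```

Emit:
shift_gripper(
  rows="1,0.088,-0.228,0,0,0,0;1,0.088,-0.228,0,0,0,0;1,0,0,0.18,0,0,0;1,0,0,0,0,0,0;1,0,0,0,0,0,0",
)

```text
time: 10.18
tool_pos: [0.5276, -0.1719, 0.146]
tool_rot: [-0.001, -0.049, 0.999, 0.0]
contact_force: [-0.2, 0.2, 0.5]
gripper_width: 1.0
grasp_force: 0.0
```

```bash
python3 -c "
from h import *
to(np.array([.5305,-.1725,.035]),.096+np.pi/2)"
```

```text
rotvec [ 0.001 -0.001  0.001] | shift in goal axes [-0.0028 -0.0009  0.111 ] | in current axes [-0.003  -0.0009  0.111 ]
```

The vase is within 2 mm of its seat's centre. Now the shaker.

Scaled: 0.05 m / 0.25 = 0.2, 0.011 m / 0.25 = 0.044.

Emit:
shift_gripper(
  rows="1,-0.012,-0.004,0.2,0,0,0;1,0,0,0.2,0,0,0;1,0,0,0.044,0,0,0;1,0,0,0,0,0,0;0,0,0,0,0,0,0",
)

```text
time: 10.8
tool_pos: [0.533, -0.174, 0.0383]
tool_rot: [0.002, -0.048, 0.999, -0.001]
contact_force: [0.1, -0.6, 0.4]
gripper_width: 0.819
grasp_force: 0.0
```

Emit:
shift_gripper(
  rows="0,0,0,0,0,0,0;0,0,0,0,0,0,0;0,0,0,0,0,0,0;0,0,0,0,0,0,0;0,0,0,0,0,0,0",
)

```text
time: 11.42
tool_pos: [0.532, -0.1739, 0.037]
tool_rot: [0.001, -0.048, 0.999, -0.001]
contact_force: [-1.0, 1.2, 5.0]
gripper_width: 0.389
grasp_force: 60.0
```

Emit:
shift_gripper(
  rows="0,0,0,-0.08,0,0,0;0,0,0,-0.18,0,0,0;0,0,0,-0.18,0,0,0;0,0,0,-0.18,0,0,0;0,0,0,0,0,0,0",
)

```text
time: 12.05
tool_pos: [0.5333, -0.1745, 0.1967]
tool_rot: [0.004, -0.048, 0.999, -0.002]
contact_force: [-0.5, -0.4, -1.5]
gripper_width: 0.394
grasp_force: 59.7
```

```bash
python3 -c "
from h import *
to(np.array([.5575,.180,.20]),-.017+np.pi/2)"
```

```text
rotvec [-0.005  0.009  0.113] | shift in goal axes [-0.0182  0.3549 -0.0033] | in current axes [-0.0581  0.3505 -0.0047]
```

Scaled: 0.059 m / 0.25 = 0.236, -0.003 m / 0.25 = -0.012, 0.113 rad / 2 = 0.0565.

Emit:
shift_gripper(
  rows="0,0,0,0,0,0,0.0565;0,-0.012,0.236,0,0,0,0;0,-0.012,0.236,0,0,0,0;0,-0.012,0.236,0,0,0,0;0,-0.012,0.236,0,0,0,0",
)

```text
time: 12.68
tool_pos: [0.5458, 0.0642, 0.1894]
tool_rot: [-0.001, 0.009, 1.0, -0.0]
contact_force: [0.8, 0.3, -0.1]
gripper_width: 0.394
grasp_force: 60.0
```

Emit:
shift_gripper(
  rows="0,-0.012,0.236,0,0,0,0;0,-0.012,0.236,0,0,0,0;0,0,0,0.2,0,0,0;0,0,0,0.2,0,0,0;0,0,0,0,0,0,0",
)

```text
time: 13.3
tool_pos: [0.5498, 0.1796, 0.0843]
tool_rot: [-0.006, 0.008, 1.0, -0.001]
contact_force: [-0.4, -0.4, -1.7]
gripper_width: 0.393
grasp_force: 60.0
```

Emit:
shift_gripper(
  rows="0,0,0,0.16,0,0,0;0,0,0,0,0,0,0;0,0,0,0,0,0,0;0,0,0,0,0,0,0",
)

```text
time: 13.8
tool_pos: [0.5565, 0.1806, 0.053]
tool_rot: [0.002, 0.008, 1.0, 0.0]
contact_force: [0.3, -0.9, -0.3]
gripper_width: 0.395
grasp_force: 60.1
```

```bash
python3 -c "
from h import *
to(np.array([.5585,.180,.032]),-.017+np.pi/2)"
```

```text
rotvec [0.001 0.004 0.   ] | shift in goal axes [-0.002  -0.0005  0.021 ] | in current axes [-0.0019 -0.0005  0.021 ]
```

Scaled: 0.014 m / 0.25 = 0.056, -0.002 m / 0.25 = -0.008.

Emit:
shift_gripper(
  rows="0,-0.008,0,0.056,0,0,0;0,0,0,0,0,0,0;0,0,0,0,0,0,0;0,0,0,0,0,0,0",
)

```text
time: 14.3
tool_pos: [0.5569, 0.1803, 0.0364]
tool_rot: [0.0, 0.008, 1.0, 0.0]
contact_force: [1.0, -0.1, -1.4]
gripper_width: 0.394
grasp_force: 60.1
```

Emit:
shift_gripper(
  rows="0,0,0,0,0,0,0;0,0,0,0,0,0,0",
)

```text
time: 14.55
tool_pos: [0.5568, 0.1804, 0.0364]
tool_rot: [0.0, 0.008, 1.0, 0.0]
contact_force: [-0.2, 0.4, -1.3]
gripper_width: 0.392
grasp_force: 60.1
```

Scaled: 0.0043 m / 0.25 = 0.0172, -0.002 m / 0.25 = -0.008.

Emit:
shift_gripper(
  rows="0,-0.008,0,0.0172,0,0,0;0,0,0,0,0,0,0;0,0,0,0,0,0,0;0.7,0,0,0,0,0,0;1,0,0,0,0,0,0",
)

```text
time: 15.18
tool_pos: [0.5587, 0.1802, 0.0319]
tool_rot: [-0.0, 0.008, 1.0, -0.0]
contact_force: [-1.0, -0.7, 0.4]
gripper_width: 0.804
grasp_force: 0.0
```

Emit:
shift_gripper(
  rows="1,0,0,0,0,0,0;1,0,0,0,0,0,0;1,0,0,0,0,0,0",
)

```text
time: 15.55
tool_pos: [0.5588, 0.1803, 0.032]
tool_rot: [-0.0, 0.008, 1.0, -0.0]
contact_force: [-0.1, 0.0, 0.2]
gripper_width: 1.004
grasp_force: 0.0
```

Emit:
shift_gripper(
  rows="1,0,0,-0.2,0,0,0;1,0,0,-0.2,0,0,0;1,0,0,-0.2,0,0,0;1,0,0,0,0,0,0",
)

```text
time: 16.05
tool_pos: [0.562, 0.181, 0.1884]
tool_rot: [0.005, 0.008, 1.0, 0.001]
contact_force: [-0.2, 0.4, -0.3]
gripper_width: 1.001
grasp_force: 0.0
```

```bash
python3 -c "
from h import *
to(np.array([.603,-.165,.14]),.096+np.pi/2)"
```

```text
rotvec [ 0.002  0.011 -0.113] | shift in goal axes [-0.0076 -0.3483  0.0484] | in current axes [-0.0462 -0.3453  0.0482]
```

Scaled: -0.058 m / 0.25 = -0.232, -0.001 m / 0.25 = -0.004, -0.113 rad / 2 = -0.0565.

Emit:
shift_gripper(
  rows="1,0,0,0,0,0,-0.0565;1,-0.004,-0.232,0,0,0,0;1,-0.004,-0.232,0,0,0,0;1,-0.004,-0.232,0,0,0,0;1,-0.004,-0.232,0,0,0,0",
)

```text
time: 16.68
tool_pos: [0.5844, -0.0519, 0.1806]
tool_rot: [-0.001, -0.048, 0.999, 0.0]
contact_force: [0.5, 0.5, -0.0]
gripper_width: 1.001
grasp_force: 0.0
```

Emit:
shift_gripper(
  rows="1,-0.004,-0.232,0,0,0,0;1,-0.004,-0.232,0,0,0,0;1,0,0,0,0,0,0;1,0,0,0,0,0,0;1,0,0,0,0,0,0",
)

```text
time: 17.3
tool_pos: [0.5979, -0.1641, 0.1814]
tool_rot: [-0.0, -0.049, 0.999, 0.0]
contact_force: [-0.3, -0.5, -0.4]
gripper_width: 0.996
grasp_force: 0.0
```

Run:
```python
from h import *
to(np.array([.603,-.165,.030]),.096+np.pi/2)
p=manip.camera_params('wrist');print(p['xyz'],p['orientation'])
cv2.imwrite('pics/w4.png',cv2.resize(manip.grab_frame('wrist'),(800,600))[:,:,::-1])
```

```text
rotvec [ 0.001 -0.001  0.002] | shift in goal axes [-0.005  -0.0014  0.1514] | in current axes [-0.0051 -0.0015  0.1514]
[ 0.51454605 -0.17283358  0.32373455] [0.11061216 0.662214   0.7309541  0.12224429]
```

View pics/w4.png

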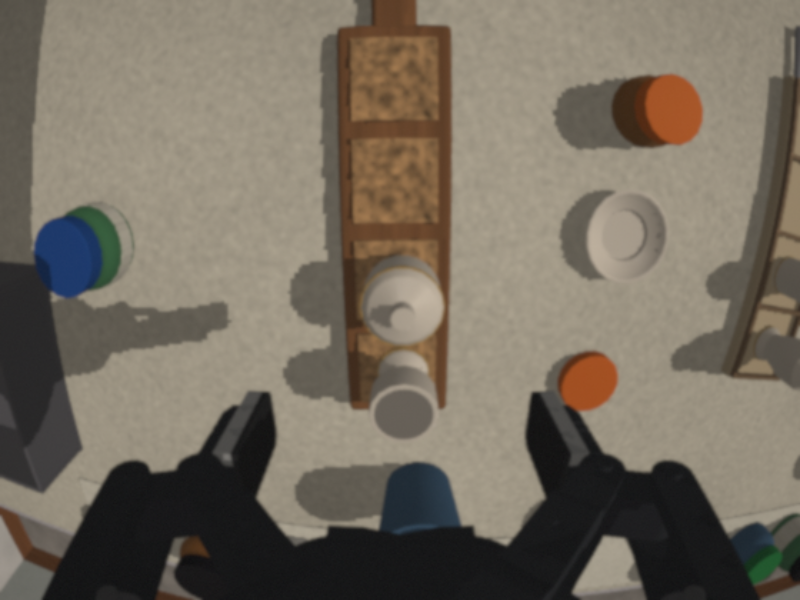

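Pot knob at (402,317), egg cup rim at (404,411). The blue cup beyond the board, at (420,490), could be near the gripper's body when I grip the egg cup, so I'll measure it too, from the first top picture.

Run:
```python
from h import *
p=manip.camera_params('wrist');p['xyz']=np.array([ 0.51454605,-0.17283358,0.32373455]);p['orientation']=np.array([0.11061216,0.662214,0.7309541,0.12224429])
for n,X,Y,z in(('knob',402,317,.082),('egg',404,411,.079)): print(n,wr2w(p,(X*.7,Y*.7),z).round(4))
for n,u,v,z in(('cupbase',340,90,0),('cuprim',346,70,.09),('rimbottom',344,88,.09),('rimb',344,88,.11)): print(n,px2w('top',(u,v),z).round(4))
```

```text
knob [ 0.6055 -0.1628  0.082 ]
egg [ 0.6684 -0.1552  0.079 ]
cupbase [ 0.7881 -0.1347  0.    ]
cuprim [ 0.7917 -0.1299  0.09  ]
rimbottom [ 0.7592 -0.1266  0.09  ]
rimb [ 0.7518 -0.123   0.11  ]
```

Scaled: 0.05 m / 0.25 = 0.2, 0.04 m / 0.25 = 0.16.

Emit:
shift_gripper(
  rows="1,-0.024,0,0.2,0,0,0;1,0,0,0.2,0,0,0;1,0,0,0.16,0,0,0;1,0,0,0.044,0,0,0;1,0,0,0,0,0,0",
)

```text
time: 17.98
tool_pos: [0.6043, -0.1643, 0.0312]
tool_rot: [-0.0, -0.049, 0.999, 0.0]
contact_force: [0.2, 1.0, 0.4]
gripper_width: 0.999
grasp_force: 0.0
```

Emit:
shift_gripper(
  rows="1,0,0,0,0,0,0;0,0,0,0,0,0,0;0,0,0,0,0,0,0;0,0,0,0,0,0,0;0,0,0,0,0,0,0",
)

```text
time: 18.6
tool_pos: [0.6052, -0.1654, 0.0326]
tool_rot: [0.001, -0.048, 0.999, -0.0]
contact_force: [0.7, 0.5, 6.0]
gripper_width: 0.562
grasp_force: 62.4
```

Emit:
shift_gripper(
  rows="0,0,0,0,0,0,0;0,0,0,0,0,0,0",
)

```text
time: 18.85
tool_pos: [0.6053, -0.1654, 0.0327]
tool_rot: [0.001, -0.048, 0.999, -0.0]
contact_force: [-0.5, 0.3, 5.0]
gripper_width: 0.565
grasp_force: 62.4
```

Scaled: -0.045 m / 0.25 = -0.18, -0.02 m / 0.25 = -0.08.

Emit:
shift_gripper(
  rows="0,0,0,-0.08,0,0,0;0,0,0,-0.18,0,0,0;0,0,0,-0.18,0,0,0;0,0,0,-0.18,0,0,0;0,0,0,0,0,0,0",
)

```text
time: 19.48
tool_pos: [0.6067, -0.166, 0.1925]
tool_rot: [0.005, -0.048, 0.999, -0.002]
contact_force: [-0.0, 0.5, -1.3]
gripper_width: 0.564
grasp_force: 62.1
```

```bash
python3 -c "
from h import *
to(np.array([.4895,.182,.20]),-.017+np.pi/2)"
```

```text
rotvec [-0.004  0.009  0.113] | shift in goal axes [ 0.1231  0.346  -0.0075] | in current axes [ 0.0832  0.3576 -0.0099]
```

Scaled: 0.058 m / 0.25 = 0.232, 0.02 m / 0.25 = 0.08, 0.113 rad / 2 = 0.0565.

Emit:
shift_gripper(
  rows="0,0,0,0,0,0,0.0565;0,0.08,0.232,0,0,0,0;0,0.08,0.232,0,0,0,0;0,0.08,0.232,0,0,0,0;0,0.08,0.232,0,0,0,0",
)

```text
time: 20.1
tool_pos: [0.5262, 0.0699, 0.1846]
tool_rot: [-0.001, 0.009, 1.0, 0.0]
contact_force: [1.0, 0.4, -0.7]
gripper_width: 0.564
grasp_force: 62.3
```

Emit:
shift_gripper(
  rows="0,0.08,0.232,0,0,0,0;0,0.08,0.224,0,0,0,0;0,0,0,0,0,0,0;0,0,0,0.18,0,0,0;0,0,0,0.18,0,0,0",
)

```text
time: 20.72
tool_pos: [0.4902, 0.1822, 0.0949]
tool_rot: [0.0, 0.009, 1.0, -0.0]
contact_force: [1.3, 0.3, -1.6]
gripper_width: 0.564
grasp_force: 62.4
```

Emit:
shift_gripper(
  rows="0,0,0,0.16,0,0,0;0,0,0,0,0,0,0;0,0,0,0,0,0,0;0,0,0,0,0,0,0;0,0,0,0,0,0,0",
)

```text
time: 21.35
tool_pos: [0.4913, 0.1832, 0.0579]
tool_rot: [0.002, 0.008, 1.0, 0.0]
contact_force: [-1.5, -0.1, 0.4]
gripper_width: 0.562
grasp_force: 62.5
```

```bash
python3 -c "
from h import *
to(np.array([.4895,.182,.028]),-.017+np.pi/2)"
```

```text
rotvec [0.001 0.003 0.   ] | shift in goal axes [ 0.0018 -0.0012  0.0299] | in current axes [ 0.0018 -0.0013  0.0299]
```

Scaled: 0.022 m / 0.25 = 0.088, -0.001 m / 0.25 = -0.004.

Emit:
shift_gripper(
  rows="0,0.004,-0.004,0.088,0,0,0;0,0,0,0,0,0,0;0,0,0,0,0,0,0;0,0,0,0,0,0,0;0,0,0,0,0,0,0",
)

```text
time: 21.98
tool_pos: [0.4895, 0.1822, 0.0347]
tool_rot: [0.001, 0.008, 1.0, 0.0]
contact_force: [-0.5, -0.3, -0.7]
gripper_width: 0.563
grasp_force: 62.5
```

Scaled: 0.006 m / 0.25 = 0.024.

Emit:
shift_gripper(
  rows="0,0,0,0.024,0,0,0;0,0,0,0,0,0,0;0,0,0,0,0,0,0;0.8,0,0,0,0,0,0;1,0,0,0,0,0,0",
)

```text
time: 22.6
tool_pos: [0.4891, 0.1821, 0.0282]
tool_rot: [0.0, 0.008, 1.0, 0.0]
contact_force: [-0.4, 0.4, 0.4]
gripper_width: 0.961
grasp_force: 0.0
```

Emit:
shift_gripper(
  rows="1,0,0,0,0,0,0;1,0,0,0,0,0,0;1,0,0,0,0,0,0",
)

```text
time: 22.98
tool_pos: [0.489, 0.182, 0.028]
tool_rot: [0.0, 0.008, 1.0, -0.0]
contact_force: [0.4, 0.1, 0.2]
gripper_width: 1.0
grasp_force: 0.0
```

Emit:
shift_gripper(
  rows="1,0,0,-0.2,0,0,0;1,0,0,-0.2,0,0,0;1,0,0,-0.2,0,0,0;1,0,0,0,0,0,0;1,0,0,0,0,0,0",
)

```text
time: 23.6
tool_pos: [0.4887, 0.182, 0.1776]
tool_rot: [-0.0, 0.008, 1.0, -0.0]
contact_force: [0.3, -0.6, -0.0]
gripper_width: 0.999
grasp_force: 0.0
```

Run:
```python
from h import *
to(np.array([.6685,-.1565,.15]),.096+np.pi/2)
p=manip.camera_params('wrist');print(p['xyz'],p['orientation'])
cv2.imwrite('pics/w5.png',manip.grab_frame('wrist')[:,:,::-1])
```

```text
rotvec [-0.    -0.    -0.113] | shift in goal axes [-0.1466 -0.3541  0.0276] | in current axes [-0.1855 -0.3354  0.0275]
[0.40484051 0.18290661 0.31988795] [0.11785887 0.70293228 0.69183174 0.11560422]
```

View pics/w5.png

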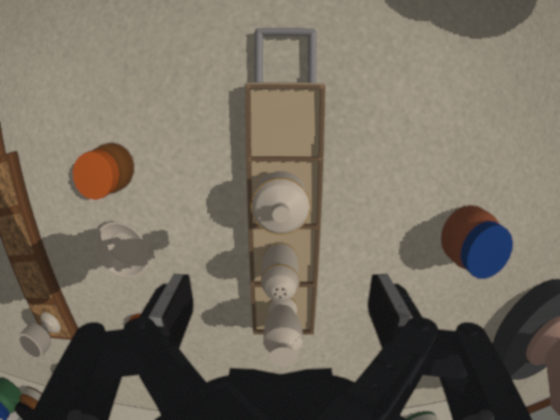

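Vase, shaker and pot stand upright in their seats. The empty seat lies between rows 86 and 158, columns 247 to 324. Next is the egg cup.

Run:
```python
from h import *
p=manip.camera_params('wrist');p['xyz']=np.array([0.40484051,0.18290661,0.31988795]);p['orientation']=np.array([0.11785887,0.70293228,0.69183174,0.11560422])
for n,u,v,z in(('knob',281,212,.077),('shk',280,292,.082),('vase',283,340,.096),('seatT',285,86,.02),('seatB',286,158,.02),('L',247,122,.02),('R',323,122,.02)): print(n,wr2w(p,(u,v),z).round(4))
```

```text
knob [0.4885 0.1821 0.077 ]
shk [0.5599 0.1802 0.082 ]
vase [0.6033 0.1822 0.096 ]
seatT [0.3882 0.1874 0.02  ]
seatB [0.4551 0.1874 0.02  ]
L [0.4206 0.1522 0.02  ]
R [0.4215 0.2218 0.02  ]
```

Emit:
shift_gripper(
  rows="1,0,0,0,0,0,-0.0565;1,-0.084,-0.2024,0,0,0,0;1,-0.084,-0.2024,0,0,0,0;1,-0.084,-0.2024,0,0,0,0;1,-0.084,-0.2024,0,0,0,0",
)

```text
time: 24.28
tool_pos: [0.5914, -0.0128, 0.1754]
tool_rot: [-0.002, -0.048, 0.999, 0.0]
contact_force: [0.6, 0.0, 0.4]
gripper_width: 1.001
grasp_force: 0.0
```

Emit:
shift_gripper(
  rows="1,-0.084,-0.2024,0,0,0,0;1,-0.084,-0.2024,0,0,0,0;1,-0.084,-0.2024,0,0,0,0;1,0,0,0.12,0,0,0;1,0,0,0,0,0,0",
)

```text
time: 24.9
tool_pos: [0.6662, -0.156, 0.1418]
tool_rot: [-0.005, -0.048, 0.999, 0.002]
contact_force: [-0.6, 0.8, -0.8]
gripper_width: 1.001
grasp_force: 0.0
```

Emit:
shift_gripper(
  rows="1,0,0,0,0,0,0;1,0,0,0,0,0,0",
)

```text
time: 25.15
tool_pos: [0.6697, -0.1559, 0.1492]
tool_rot: [0.001, -0.049, 0.999, -0.0]
contact_force: [-0.2, -0.1, 1.0]
gripper_width: 1.001
grasp_force: 0.0
```

```bash
python3 -c "
from h import *
to(np.array([.6685,-.1565,.042]),.096+np.pi/2)"
```

```text
rotvec [-0.001  0.001  0.001] | shift in goal axes [ 0.0013 -0.0005  0.1072] | in current axes [ 0.0014 -0.0005  0.1072]
```

Scaled: 0.045 m / 0.25 = 0.18, 0.017 m / 0.25 = 0.068.

Emit:
shift_gripper(
  rows="1,0.004,0,0.18,0,0,0;1,0,0,0.18,0,0,0;1,0,0,0.068,0,0,0;1,0,0,0,0,0,0;1,0,0,0,0,0,0",
)

```text
time: 25.78
tool_pos: [0.6701, -0.157, 0.0438]
tool_rot: [0.002, -0.048, 0.999, -0.001]
contact_force: [-0.1, 0.0, -0.6]
gripper_width: 1.001
grasp_force: 0.0
```

Emit:
shift_gripper(
  rows="0,0,0,0,0,0,0;0,0,0,0,0,0,0;0,0,0,0,0,0,0;0,0,0,0,0,0,0;0,0,0,0,0,0,0",
)

```text
time: 26.4
tool_pos: [0.6692, -0.1567, 0.0425]
tool_rot: [0.001, -0.048, 0.999, -0.0]
contact_force: [-0.9, 0.5, 6.0]
gripper_width: 0.499
grasp_force: 60.9
```

Emit:
shift_gripper(
  rows="0,0,0,0,0,0,0;0,0,0,0,0,0,0",
)

```text
time: 26.65
tool_pos: [0.6691, -0.1567, 0.0424]
tool_rot: [0.001, -0.048, 0.999, -0.0]
contact_force: [-0.2, 0.9, 6.3]
gripper_width: 0.497
grasp_force: 60.9
```

Gripped. The foot is 23.4 mm below the TCP, so I place at TCP z = .0374.

Scaled: -0.045 m / 0.25 = -0.18, -0.02 m / 0.25 = -0.08.

Emit:
shift_gripper(
  rows="0,0,0,-0.08,0,0,0;0,0,0,-0.18,0,0,0;0,0,0,-0.18,0,0,0;0,0,0,-0.18,0,0,0;0,0,0,0,0,0,0",
)

```text
time: 27.28
tool_pos: [0.671, -0.1575, 0.2031]
tool_rot: [0.005, -0.048, 0.999, -0.002]
contact_force: [-0.7, 0.2, 0.6]
gripper_width: 0.497
grasp_force: 60.9
```

```bash
python3 -c "
from h import *
to(np.array([.421,.184,.20]),-.017+np.pi/2)"
```

```text
rotvec [-0.004  0.01   0.113] | shift in goal axes [0.2558 0.3372 0.0031] | in current axes [ 0.216   0.3639 -0.0007]
```

Scaled: 0.042 m / 0.25 = 0.168, 0.032 m / 0.25 = 0.128, 0.113 rad / 2 = 0.0565.

Emit:
shift_gripper(
  rows="0,0,0,0,0,0,0.0565;0,0.128,0.168,0,0,0,0;0,0.128,0.168,0,0,0,0;0,0.128,0.168,0,0,0,0;0,0.128,0.168,0,0,0,0",
)

```text
time: 27.9
tool_pos: [0.5412, 0.0148, 0.1946]
tool_rot: [-0.001, 0.009, 1.0, 0.0]
contact_force: [-0.1, 1.1, 0.8]
gripper_width: 0.498
grasp_force: 60.9
```

Emit:
shift_gripper(
  rows="0,0.128,0.168,0,0,0,0;0,0.128,0.168,0,0,0,0;0,0.128,0.168,0,0,0,0;0,0.128,0.168,0,0,0,0;0,0,0,0,0,0,0",
)

```text
time: 28.52
tool_pos: [0.4156, 0.1855, 0.1948]
tool_rot: [-0.001, 0.006, 1.0, -0.0]
contact_force: [-0.0, -0.3, -0.5]
gripper_width: 0.496
grasp_force: 61.0
```

Emit:
shift_gripper(
  rows="0,0,0,0.18,0,0,0;0,0,0,0.18,0,0,0;0,0,0,0.14,0,0,0;0,0,0,0,0,0,0;0,0,0,0,0,0,0",
)

```text
time: 29.15
tool_pos: [0.419, 0.1834, 0.0721]
tool_rot: [0.001, 0.009, 1.0, 0.0]
contact_force: [0.5, -0.0, -0.4]
gripper_width: 0.498
grasp_force: 61.0
```

Emit:
shift_gripper(
  rows="0,0,0,0,0,0,0;0,0,0,0,0,0,0",
)

```text
time: 29.4
tool_pos: [0.4191, 0.184, 0.0726]
tool_rot: [0.001, 0.008, 1.0, 0.0]
contact_force: [-0.0, -0.1, 0.2]
gripper_width: 0.495
grasp_force: 61.0
```

```bash
python3 -c "
from h import *
to(np.array([.421,.184,.0375]),-.017+np.pi/2)"
```

```text
rotvec [0.001 0.003 0.   ] | shift in goal axes [-0.0019  0.0001  0.0351] | in current axes [-0.0018  0.      0.0351]
```

Scaled: 0.028 m / 0.25 = 0.112, -0.002 m / 0.25 = -0.008.

Emit:
shift_gripper(
  rows="0,-0.008,0,0.112,0,0,0;0,0,0,0,0,0,0;0,0,0,0,0,0,0;0,0,0,0,0,0,0;0,0,0,0,0,0,0",
)

```text
time: 30.02
tool_pos: [0.4206, 0.1839, 0.0439]
tool_rot: [0.001, 0.008, 1.0, 0.0]
contact_force: [0.8, 0.3, -0.7]
gripper_width: 0.498
grasp_force: 61.0
```

Scaled: 0.006 m / 0.25 = 0.024.

Emit:
shift_gripper(
  rows="0,0,0,0.024,0,0,0;0,0,0,0,0,0,0;0,0,0,0,0,0,0;0.7,0,0,0,0,0,0;1,0,0,0,0,0,0",
)

```text
time: 30.65
tool_pos: [0.4194, 0.1835, 0.0365]
tool_rot: [-0.001, 0.008, 1.0, -0.0]
contact_force: [-0.4, -0.3, 0.3]
gripper_width: 0.892
grasp_force: 0.0
```

Emit:
shift_gripper(
  rows="1,0,0,0,0,0,0;1,0,0,0,0,0,0;1,0,0,0,0,0,0",
)

```text
time: 31.02
tool_pos: [0.4199, 0.1837, 0.0369]
tool_rot: [-0.0, 0.008, 1.0, -0.0]
contact_force: [-0.3, 1.4, 0.1]
gripper_width: 0.996
grasp_force: 0.0
```

Emit:
shift_gripper(
  rows="1,0,0,-0.2,0,0,0;1,0,0,-0.2,0,0,0;1,0,0,-0.2,0,0,0;1,0.2,0,0,0,0,0;1,0,-0.2,0,0,0,0",
)

```text
time: 31.65
tool_pos: [0.3676, 0.1366, 0.1878]
tool_rot: [0.001, 0.004, 1.0, 0.0]
contact_force: [0.7, -0.6, -0.1]
gripper_width: 1.002
grasp_force: 0.0
```

Emit:
shift_gripper(
  rows="1,0,-0.24,0,0,0,0;1,0,-0.24,0,0,0,0;1,0,-0.24,0,0,0,0;1,0,0,0,0,0,0",
)

```text
time: 32.15
tool_pos: [0.3657, -0.0491, 0.1872]
tool_rot: [0.0, 0.013, 1.0, -0.0]
contact_force: [-0.2, 0.2, -0.3]
gripper_width: 1.001
grasp_force: 0.0
```

Run:
```python
from h import *
im=manip.grab_frame('top')[:,:,::-1]; sd=manip.grab_frame('side')[:,:,::-1]
c=cv2.resize(np.ascontiguousarray(im[125:315,140:210].transpose(1,0,2)),None,fx=4,fy=4,interpolation=cv2.INTER_CUBIC)
d=cv2.resize(np.ascontiguousarray(sd[100:205,100:320]),(670,320),interpolation=cv2.INTER_CUBIC)
o=np.zeros((600,760,3),np.uint8);o[:280]=c;o[280:,:670]=d
cv2.imwrite('pics/fin.png',o)
```

View pics/fin.png

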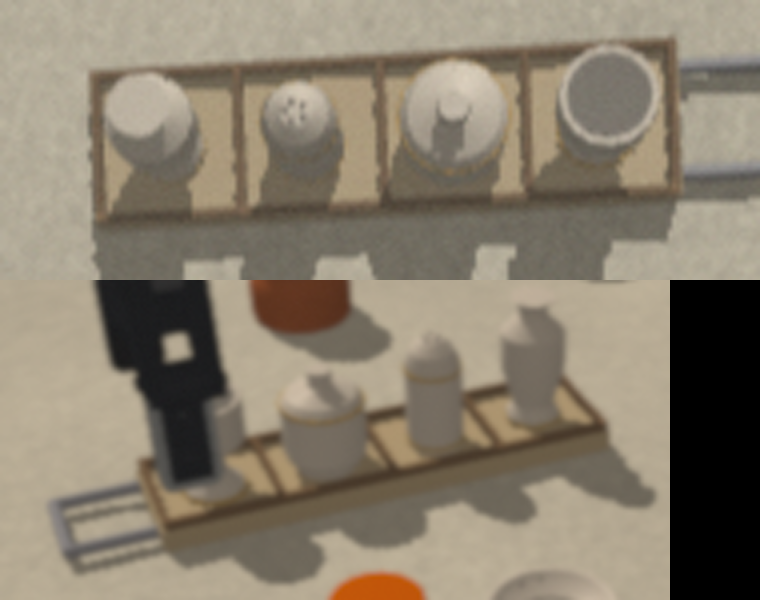

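All four stand upright. In the crop, tops are vase (137,104), shaker (293,112), pot knob (454,106), egg cup (608,96). I'll do a numeric check and then hand in.

Run:
```python
from h import *
o=np.array([.5224,.1811]);a=-.017;x=np.array([np.cos(a),np.sin(a)]);y=np.array([-x[1],x[0]])
for n,X,Y,z in(('vase',137,104,.096),('shk',293,112,.081),('pot',454,106,.077),('egg',608,96,.074)):
    w=px2w('top',(140+Y/4,125+X/4),z)[:2]-o;print(n,(w@x).round(4),(w@y).round(4))
```

```text
vase 0.1026 0.0003
shk 0.0369 -0.0029
pot -0.033 -0.0029
egg -0.0998 -0.0012
```

```bash
python3 -c "
from plant import manip
print(manip.job_done())"
```

```text
the job is handed in; nothing more can be done
None
```

All four pieces stand upright and released in the mirrored tray seats, each within about 3 mm of its seat's centre by camera, and the job was handed in after about 32 s of robot time; the hand-in printed no verdict.

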